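# Put the mixed-up plug-in relays back into their own sockets

### The arm

A 6-joint arm with a two-finger parallel gripper is mounted at the origin on a cart in front of the work surface, level with it; the furniture and walls round the work are solid. World frame = base frame: x ahead of the robot, y to its left, z up, the work surface at z = 0. Lengths are in m, angles in rad, forces in N, time in s.
With the tool pointing down it reaches from about 0.325 to 0.775 m from the base axis. Payload 5.5 kg.
Tool frame: the origin (TCP) lies between the finger pads; the fingertips stand 8 mm ahead of it and the grasp point (between the pads) lies 11 mm behind it (tcp_to_tips is the distance from the TCP to the fingertips, in m); z points along the fingers, y is the line along which they close (so a half turn about z gives the same grasp; the last joint's range is limited). The gripper opens to 88 mm and grips with 3 to 60 N. Pads are 20 mm wide; open, the fingers measure 115 mm over their backs; the gripper's body (75 mm by 178 mm) begins 61 mm behind the grasp point.
Start: joints at [-1.298, 0.091, 1.231, -0, 1.82, -0.057], TCP at [0.194, -0.568, 0.231] pointing down, gripper open.
Joint ranges: [-2.87, 2.87], [-0.86, 2.18], [0.17, 2.46], [-1.51, 4.65], [0.06, 2.69], [-2.65, 2.65]. Speed limits (rad/s): [2.57, 2.57, 3.01, 3.14, 3.14, 3.14].

### API

Orientations are given as a unit quaternion [w, x, y, z].
In Python, from bench import * gives the robot as it stands. Calls block until the motion is done:
- move_to(position, orientation): joint-space move of the TCP to a pose.
- move_l(position, speed=0.15, orientation=None): straight line of the TCP; orientation=None keeps the orientation; speed is the mean speed in m/s.
- movej(angles): joint-space move.
- gripper_open() and close(): open the fingers fully, or close them until they stop; the grip force is fixed at half the most.
- hold(seconds).
- inverse_kinematics(position, orientation): joint angles nearest the present ones, or None.
- state(): the state.
- get_image(name): name is "side" or "top" or "wrist"; returns a dict with "frame" (480x640x3 uint8, blue, green, red), "depth" (480x640 float32, m along the optical axis (not along the pixel's ray), 0 where there is no reading), "camera_matrix" (3x3 intrinsics, pixels), "k1" (the pictures are not rectified: a ray, as slopes to the right and down, at radius r is drawn at 1 + k1 r^2 times it, then the intrinsics apply), "view" (4x4, takes a point from world to camera coordinates). Camera axes: x right, y up, looking along -z (the intrinsics and any distortion apply to the point x, -y, -z); pixel columns grow to the right and rows downward; lengths in m; the calibration is good to about 2 mm. A picture is of the moment at which its call begins.
A pose or a line that the arm cannot do raises IKError and nothing moves.
- job_done(): hands the job in; it is judged then, once.
The state is a dict: "time": time; "joint_pos": joint angles; "dq": joint speeds; "joint_torque": joint torques, N m; "ee_pos": TCP position; "ee_rot": TCP orientation; "ft_force": force on the tool from outside, world axes, zero at the start; "moment": the same for the moment, N m; "finger_gap": finger opening in m; "finger_force": force on a finger pad.
Only numpy, scipy, OpenCV 4.12 (cv2) and the standard library are available. Lean on these libraries where they do the work, as an engineer would, in place of code of your own. Each camera call takes 0.05 s, during which the arm holds its last target. There are 200 camera calls.

### The job

The four plug-in relays on the rail stand in the wrong sockets. Rearrange them so that each relay is fully home, upright, in the socket whose coding strips have the colour of its grip cap; the plain grey reserve socket is free for setting a relay aside meanwhile and is empty again at the end. Never tip a relay over.

Things in the scene. Friction and masses are not known exactly. Their poses are not given: they have to be found in the camera images.
- relay_red: plug-in relay with a red grip cap. Black foot 52 x 30 mm, 14 mm high; clear cover 50 x 28 mm up to 46 mm; on top, centred, the red cap, 26 x 26 mm, from 46 to 68 mm. About 120 g. Origin: centre of the underside; z up, x along the 52 mm side. Ends alike, it fits either way round. Starts in another relay's socket. Pinch the cap along the relay's x: along y the next relay is 24 mm away
- relay_blue: plug-in relay with a blue grip cap. Black foot 52 x 30 mm, 14 mm high; clear cover 50 x 28 mm up to 46 mm; on top, centred, the blue cap, 26 x 26 mm, from 46 to 68 mm. About 120 g. Origin: centre of the underside; z up, x along the 52 mm side. Ends alike, it fits either way round. Starts in another relay's socket. Pinch the cap along the relay's x: along y the next relay is 24 mm away
- relay_yellow: plug-in relay with a yellow grip cap. Black foot 52 x 30 mm, 14 mm high; clear cover 50 x 28 mm up to 46 mm; on top, centred, the yellow cap, 26 x 26 mm, from 46 to 68 mm. About 120 g. Origin: centre of the underside; z up, x along the 52 mm side. Ends alike, it fits either way round. Starts in another relay's socket. Pinch the cap along the relay's x: along y the next relay is 24 mm away
- relay_green: plug-in relay with a green grip cap. Black foot 52 x 30 mm, 14 mm high; clear cover 50 x 28 mm up to 46 mm; on top, centred, the green cap, 26 x 26 mm, from 46 to 68 mm. About 120 g. Origin: centre of the underside; z up, x along the 52 mm side. Ends alike, it fits either way round. Starts in another relay's socket. Pinch the cap along the relay's x: along y the next relay is 24 mm away
- socket_red: light grey relay socket fixed on the rail, red coding strip at each end of the well. 119 mm long (x), 52 mm wide (y); side by side along y, 54 mm apart, in any order. Origin: centre of the underside, 17 mm above the desk; z up. Its well is 60 x 38 mm at the floor (10 mm above the origin), flaring to 70 x 48 mm at the rim (32 mm). A seated relay stands on that floor, x along x
- socket_blue: light grey relay socket fixed on the rail, blue coding strip at each end of the well. 119 mm long (x), 52 mm wide (y); side by side along y, 54 mm apart, in any order. Origin: centre of the underside, 17 mm above the desk; z up. Its well is 60 x 38 mm at the floor (10 mm above the origin), flaring to 70 x 48 mm at the rim (32 mm). A seated relay stands on that floor, x along x
- socket_yellow: light grey relay socket fixed on the rail, yellow coding strip at each end of the well. 119 mm long (x), 52 mm wide (y); side by side along y, 54 mm apart, in any order. Origin: centre of the underside, 17 mm above the desk; z up. Its well is 60 x 38 mm at the floor (10 mm above the origin), flaring to 70 x 48 mm at the rim (32 mm). A seated relay stands on that floor, x along x
- socket_green: light grey relay socket fixed on the rail, green coding strip at each end of the well. 119 mm long (x), 52 mm wide (y); side by side along y, 54 mm apart, in any order. Origin: centre of the underside, 17 mm above the desk; z up. Its well is 60 x 38 mm at the floor (10 mm above the origin), flaring to 70 x 48 mm at the rim (32 mm). A seated relay stands on that floor, x along x
- socket_reserve: light grey relay socket fixed on the rail, the reserve: plain grey strips, empty at start. 119 mm long (x), 52 mm wide (y); side by side along y, 54 mm apart, in any order. Origin: centre of the underside, 17 mm above the desk; z up. Its well is 60 x 38 mm at the floor (10 mm above the origin), flaring to 70 x 48 mm at the rim (32 mm). A seated relay stands on that floor, x along x
Things that resemble listed ones, but are neither listed nor needed, are in the scene too. Leave any pink look-alike of the relay_blue alone.

How it is judged:
By the outcome, as a careful person would: the job done as asked, in the order asked, and still so for the second after the job is handed in, with the robot touching nothing.
It also fails if it takes over 104 s, if anything falls off the work surface, if the arm or the gripper's body presses on something with over 40 N, if the wrist force passes 120 N, or if a joint passes its speed limit or range.

## Working session

There is one attempt and no reset: what is moved stays moved. The work goes in short steps, each a Python script; the robot and the scene stay as the last script left them, time stands still between calls to the robot, and variables do not carry over. Pictures are saved under pics/ and viewed, at most 14 in all, crops included, and the job is handed in when it is done.

```bash
mkdir -p pics; ls
python3 - <<'E'
from bench import *
import cv2
for n in ("top","side"):
    g=get_image(n); cv2.imwrite(f"pics/{n}0.png",g["frame"]); print(n,g["camera_matrix"].tolist(),g["k1"],g["view"].round(4).tolist() if hasattr(g["view"],'round') else g["view"])
s=state(); print(s["time"],s["ee_pos"],s["ee_rot"],s["finger_gap"])
E
```

```text
pics
top [[466.01841759072937, 0.0, 318.125956385813], [0.0, 466.01841759072937, 237.94879305807208], [0.0, 0.0, 1.0]] -0.0009738123756743943 [[0.0243, -0.9997, 0.0071, 0.0724], [0.9969, 0.0248, 0.0746, -0.5804], [-0.0747, 0.0053, 0.9972, -0.8629], [0.0, 0.0, 0.0, 1.0]]
side [[481.4777808317398, 0.0, 324.3271349939823], [0.0, 481.4777808317398, 241.26110872264792], [0.0, 0.0, 1.0]] -0.12496199388553417 [[-0.9931, -0.1161, 0.0167, 0.5828], [0.0874, -0.6377, 0.7653, -0.0383], [-0.0782, 0.7615, 0.6435, -0.9086], [0.0, 0.0, 0.0, 1.0]]
0.1 [ 0.19424516 -0.56744408  0.2296348 ] [-8.45261336e-04  9.86433613e-01  1.64158469e-01 -9.54205705e-05] 0.08741656264011104
```

View pics/top0.png

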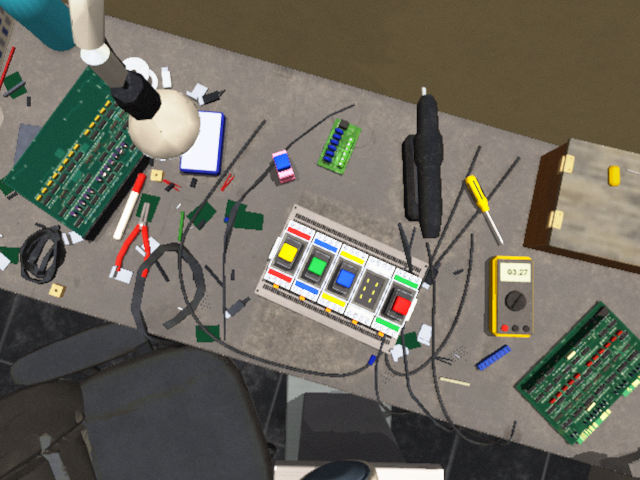

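View pics/side0.png

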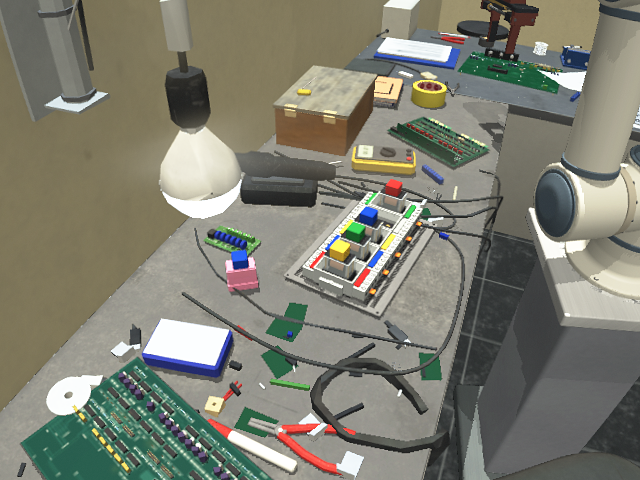

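The top picture shows, left to right along the rail, these sockets and relays:

| Socket | Occupied by | Cap pixel |
|---|---|---|
| red | yellow relay | (287,253) |
| blue | green relay | (316,267) |
| yellow | blue relay | (344,278) |
| reserve | empty | (371,290) |
| green | red relay | (401,304) |

Other things that could be mistaken for relays:
- **Blue:** the pink look-alike at (284,160), the blue IC at (493,357) and the component at (373,360).
- **Yellow:** the latch at (614,175).

I choose the caps on the rail and will check them in one close crop.

```bash
cat > h.py <<'E'
from bench import *
import cv2, numpy as np
HUE={'red':[(0,8),(172,180)],'yellow':[(22,34)],'green':[(50,75)],'blue':[(100,125)]}
def ray(g,u,z):
    """pixel -> world point on plane z"""
    K=np.array(g["camera_matrix"]); V=np.array(g["view"]); k=g["k1"]
    d=np.array([(u[0]-K[0,2])/K[0,0],(u[1]-K[1,2])/K[1,1]]); s=d.copy()
    for _ in range(10): s=d/(1+k*(s@s))
    R=V[:3,:3]; c=-R.T@V[:3,3]; w=R.T@np.array([s[0],-s[1],-1])
    return c+w*(z-c[2])/w[2]
def depthz(g,u):
    K=np.array(g["camera_matrix"]);V=np.array(g["view"])
    c,r=int(round(u[0])),int(round(u[1])); D=float(np.median(g["depth"][r-1:r+2,c-1:c+2]))
    p=np.array([(u[0]-K[0,2])/K[0,0]*D,-(u[1]-K[1,2])/K[1,1]*D,-D])
    return (V[:3,:3].T@(p-V[:3,3]))[2]
def blobs(g,roi,amin):
    x0,y0,x1,y1=roi; h=cv2.cvtColor(g["frame"],cv2.COLOR_BGR2HSV); out=[]
    for n,rs in HUE.items():
        m=sum(cv2.inRange(h,(a,120,80),(b,255,255)) for a,b in rs); M=np.zeros_like(m); M[y0:y1,x0:x1]=m[y0:y1,x0:x1]
        for c in cv2.findContours(M,cv2.RETR_EXTERNAL,cv2.CHAIN_APPROX_NONE)[0]:
            if cv2.contourArea(c)>amin: out.append((n,cv2.contourArea(c),cv2.minAreaRect(c)))
    return out
E
python3 - <<'E'
from h import *
g=get_image("top")
for n,a,r in blobs(g,(255,200,440,360),25):
    z=depthz(g,r[0]); print(n,a,np.round(r[0],1),np.round(r[1],1),round(r[2],1),'z',round(z,3),ray(g,r[0],.095 if z>.075 else .049).round(4))
cv2.imwrite("pics/crop1.png",cv2.resize(g["frame"][195:360,250:440],None,fx=4,fy=3.6,interpolation=cv2.INTER_CUBIC)[:600,:800])
E
```

```text
red 223.5 [401.  305.1] [16.  16.2] 21.8 z 0.095 [ 0.4605 -0.0585  0.095 ]
red 84.5 [279.7 275.1] [23.8  4.5] 25.0 z 0.045 [0.5065 0.1554 0.049 ]
red 81.5 [298.8 233. ] [23.8  4.5] 23.2 z 0.046 [0.5845 0.1226 0.049 ]
yellow 89.0 [333.2 299.5] [24.2  4.7] 24.0 z 0.046 [0.4646 0.0566 0.049 ]
yellow 84.5 [351.9 257.1] [24.2  4.5] 24.4 z 0.044 [0.5426 0.024  0.049 ]
yellow 212.5 [287.3 252.4] [15.2 15.7] 26.6 z 0.096 [0.5464 0.1399 0.095 ]
green 82.5 [386.9 323.7] [23.7  4.5] 25.0 z 0.046 [ 0.4233 -0.0418  0.049 ]
green 82.5 [405.4 281.2] [24.2  4.4] 24.4 z 0.046 [ 0.501  -0.0747  0.049 ]
green 211.5 [316.6 265.8] [15.2 15.2] 26.6 z 0.097 [0.5245 0.0885 0.095 ]
blue 86.5 [306.3 287.4] [24.1  4.7] 24.4 z 0.045 [0.4854 0.1061 0.049 ]
blue 212.0 [344.9 278.1] [15.4 15.5] 23.2 z 0.096 [0.5045 0.0391 0.095 ]
blue 79.0 [325.3 245.1] [23.7  4.4] 24.0 z 0.045 [0.5636 0.0734 0.049 ]
```

View pics/crop1.png

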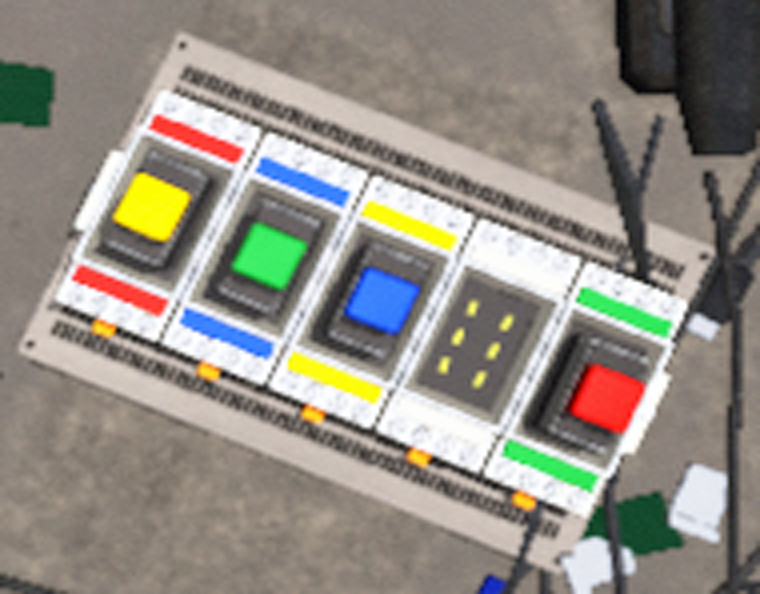

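The crop confirms the relays and sockets on the rail, with reserve as the fourth well (crop ~(475,345)). The rail's x axis lies at about -22.8°. The pink look-alike is well away from it. Next I hover over the red relay and check the lamp's position.

```bash
cat >> h.py <<'E'
A=np.radians(-22.85)
def quat(a):
    from scipy.spatial.transform import Rotation as R
    c,s=np.cos(a),np.sin(a); q=R.from_matrix([[-s,c,0],[c,s,0],[0,0,-1]]).as_quat(); return [q[3],q[0],q[1],q[2]]
Q=quat(A)
SOCK={'red':(.5455,.139),'blue':(.5245,.0897),'yellow':(.5036,.0403),'reserve':(.4829,-.009),'green':(.4621,-.0583)}
E
python3 - <<'E'
from h import *
g=get_image("top")
for u in ((165,125),(140,100),(95,55)):
    z=depthz(g,u); print(u,ray(g,u,z).round(3))
for a in (A,A+np.pi): 
    q=inverse_kinematics([.4605,-.0585,.2],quat(a)); print(a,q)
move_to([.4605,-.0585,.2],Q)
s=state(); print(s["time"],s["ee_pos"],s["joint_pos"],s["ft_force"])
for n in ("wrist","side"): 
    g=get_image(n); cv2.imwrite(f"pics/{n}1.png",g["frame"])
    if n=="wrist":
        for b,a,r in blobs(g,(0,0,640,480),200):
            z=depthz(g,r[0]); print(b,a,np.round(r[0],0),np.round(r[1],0),round(r[2],1),'z',round(z,3),ray(g,r[0],.095 if z>.075 else .047).round(4))
E
```

```text
(165, 125) [0.685 0.275 0.355]
(140, 100) [0.688 0.279 0.426]
(95, 55) [0.698 0.288 0.507]
-0.3988077340807043 [-1.99668792e-01 -2.80883248e-01  1.63374761e+00 -4.44089210e-16
  1.78872829e+00  1.99138942e-01]
2.7427849195090888 None
2.2667 [ 0.4605632  -0.05919024  0.20003694] [-2.00928416e-01 -2.80504966e-01  1.63337306e+00 -2.41901415e-04
  1.78866313e+00  1.99100331e-01] [ 0.67390808 -0.66980635 -0.71688932]
red 1344.0 [319. 238.] [40. 36.] 90.0 z 0.095 [ 0.4607 -0.0569  0.095 ]
yellow 896.0 [578. 279.] [16. 77.] 45.7 z 0.02 [ 0.6577 -0.198   0.047 ]
yellow 636.0 [376.  87.] [11. 60.] 1.5 z 0.046 [0.5422 0.0242 0.047 ]
yellow 638.0 [266.  87.] [60. 12.] 88.5 z 0.046 [0.4644 0.057  0.047 ]
green 470.0 [271. 222.] [51. 10.] 88.0 z 0.045 [ 0.4228 -0.0419  0.047 ]
green 458.0 [371. 222.] [10. 51.] 2.0 z 0.045 [ 0.5007 -0.0739  0.047 ]
green 525.0 [322.   7.] [14. 40.] 90.0 z 0.097 [0.5208 0.0802 0.095 ]
blue 1566.5 [322.  82.] [41. 39.] 90.0 z 0.095 [0.5039 0.0392 0.095 ]
blue 475.5 [378.  22.] [12. 44.] 1.7 z 0.047 [0.5602 0.0668 0.047 ]
blue 478.5 [264.  22.] [44. 12.] 87.6 z 0.047 [0.4826 0.0996 0.047 ]
```

View pics/wrist1.png

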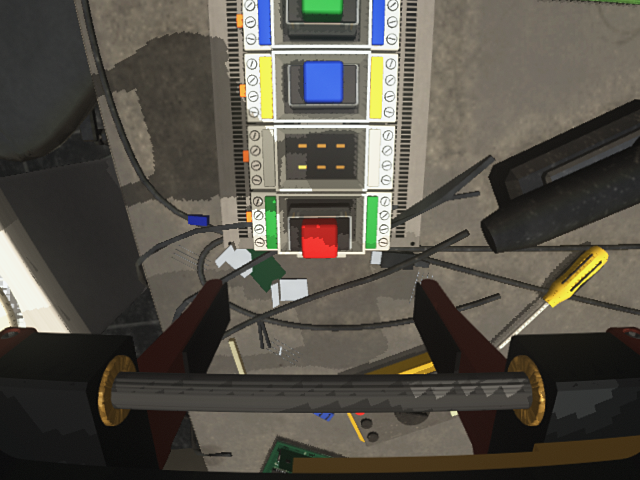

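The wrist view agrees with the top view to about 1.5 mm: red cap at (319,238), green strips at (271,222) and (371,222), empty reserve well at (320,158). The lamp at (0.69, 0.28) is clear of the work. I move the red relay to the reserve socket first.

```bash
cat >> h.py <<'E'
UP,GR=.195,.0845
def cap(colour,near):
    """cap centre from the wrist camera, nearest to where it is expected"""
    g=get_image("wrist"); best=None
    for n,a,r in blobs(g,(0,0,640,480),600):
        if n==colour and abs(depthz(g,r[0])-.095)<.015:
            p=ray(g,r[0],.095)[:2]; d=np.hypot(*(p-near))
            if d<.02 and (best is None or d<best[1]): best=(p,d)
    return best[0] if best else None
def transfer(colour,src,dst):
    move_l([*SOCK[src],UP],.25,Q)
    c=cap(colour,np.array(SOCK[src])); print(colour,'cap',c,'off',c-SOCK[src])
    move_l([*c,UP],.1); move_l([*c,GR],.12); close()
    s=state(); print('gap',round(s["finger_gap"],4),'F',s["finger_force"])
    assert .02<s["finger_gap"]<.032
    move_l([*c,UP],.15); g0=state()["finger_gap"]; f0=np.array(state()["ft_force"])
    move_l([*SOCK[dst],UP],.2); hold(.2); move_l([*SOCK[dst],GR+.03],.15)
    for z in (.02,.01,.005,.002,.001,0):
        move_l([*SOCK[dst],GR+z],.06); f=np.array(state()["ft_force"])-f0
        if f[2]>6 or np.hypot(*f[:2])>12: break
    print('stop at +',z,'dF',f.round(1),'gap',round(g0,4))
    gripper_open(); move_l([*SOCK[dst],UP],.2)
    c=cap(colour,np.array(SOCK[dst])); print('placed',c,'off',None if c is None else c-SOCK[dst],'t',round(state()["time"],1))
E
python3 - <<'E'
from h import *
transfer('red','green','reserve')
cv2.imwrite("pics/wrist2.png",get_image("wrist")["frame"])
E
```

```text
red cap [ 0.46052839 -0.05684876] off [-0.00157161  0.00145124]
gap 0.0259 F 29.999848008155823
stop at + 0 dF [-0.5  0.3  0.5] gap 0.0256
placed [ 0.4835148  -0.00892743] off [6.14795556e-04 7.25698117e-05] t 10.6
```

View pics/wrist2.png

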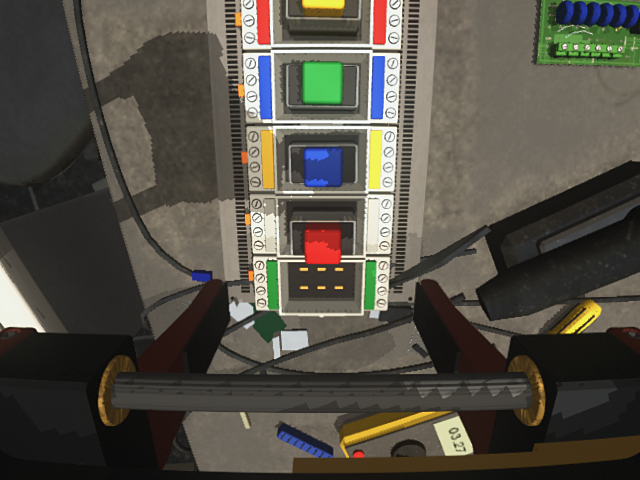

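The red relay (cap at (322,243)) now stands centred in the reserve socket, and the green socket is empty. About 8 s per move leaves plenty of time, so I do the other four in one script; it stops if a grasp or a placing fails.

Run:
```python
from h import *
for t in (('green','blue','green'),('blue','yellow','blue'),('yellow','red','yellow'),('red','reserve','red')): transfer(*t)
move_l([.47,-.02,.25],.25)
move_to([.35,-.4,.25],Q)
g=get_image("top"); cv2.imwrite("pics/top9.png",cv2.resize(g["frame"][195:360,250:440],None,fx=4,fy=3.6,interpolation=cv2.INTER_CUBIC))
for n,a,r in blobs(g,(255,200,440,360),120): print(n,round(depthz(g,r[0]),3),ray(g,r[0],.095).round(4),round(r[2],1))
cv2.imwrite("pics/side9.png",cv2.resize(get_image("side")["frame"][160:330,270:460],None,fx=4,fy=3.5,interpolation=cv2.INTER_CUBIC))
print(state()["time"])
```

```text
green cap [0.52467975 0.0887738 ] off [ 0.00017975 -0.0009262 ]
gap 0.0257 F 29.99858468770981
stop at + 0 dF [-0.5 -0.7  0.5] gap 0.0257
placed [ 0.46290845 -0.0586595 ] off [ 0.00080845 -0.0003595 ] t 19.7
blue cap [0.50446175 0.03957982] off [ 0.00086175 -0.00072018]
gap 0.0257 F 29.99866247177124
stop at + 0 dF [ 0.2 -0.3  0.7] gap 0.0259
placed [0.52510536 0.08969597] off [ 6.05355922e-04 -4.03266453e-06] t 28.2Traceback (most recent call last):
  File "<stdin>", line 2, in <module>
  File "h.py", line 40, in transfer
    c=cap(colour,np.array(SOCK[src])); print(colour,'cap',c,'off',c-SOCK[src])
                                                                  ~^~~~~~~~~~
TypeError: unsupported operand type(s) for -: 'NoneType' and 'tuple'
```

Yellow wasn't found by the wrist mask, probably because it is shaded and its hue shifted. I'll look before moving on.

Run:
```python
from h import *
g=get_image("wrist"); cv2.imwrite("pics/wrist3.png",g["frame"])
h=cv2.cvtColor(g["frame"],cv2.COLOR_BGR2HSV); print(h[225:255:6,310:335:6,:].tolist())
for n,a,r in blobs(g,(0,0,640,480),100): print(n,a,np.round(r[0]),round(depthz(g,r[0]),3))
```

```text
[[[20, 200, 210], [20, 201, 208], [20, 202, 206], [20, 200, 205], [20, 201, 204]], [[20, 199, 223], [20, 200, 222], [21, 197, 225], [20, 198, 223], [20, 197, 224]], [[20, 198, 221], [20, 198, 221], [20, 199, 222], [20, 199, 220], [20, 198, 223]], [[31, 177, 246], [31, 178, 248], [31, 176, 244], [21, 197, 221], [20, 198, 219]], [[30, 177, 243], [30, 177, 243], [30, 176, 243], [31, 176, 245], [20, 202, 216]]]
red 716.5 [322. 426.] 0.094
red 508.0 [372. 223.] 0.045
red 534.0 [269. 223.] 0.045
red 868.5 [487. 117.] 0.036
red 331.5 [415.  12.] 0.008
yellow 378.0 [367. 338.] 0.045
yellow 387.5 [274. 337.] 0.045
yellow 413.0 [322. 249.] 0.095
green 244.5 [362. 429.] 0.043
green 243.5 [279. 429.] 0.044
green 2307.5 [563. 214.] 0.024
green 481.5 [579. 190.] 0.007
blue 993.0 [322. 311.] 0.095
blue 417.0 [369. 283.] 0.045
blue 421.0 [272. 283.] 0.046
blue 1133.0 [524. 124.] 0.07
```

View pics/wrist3.png

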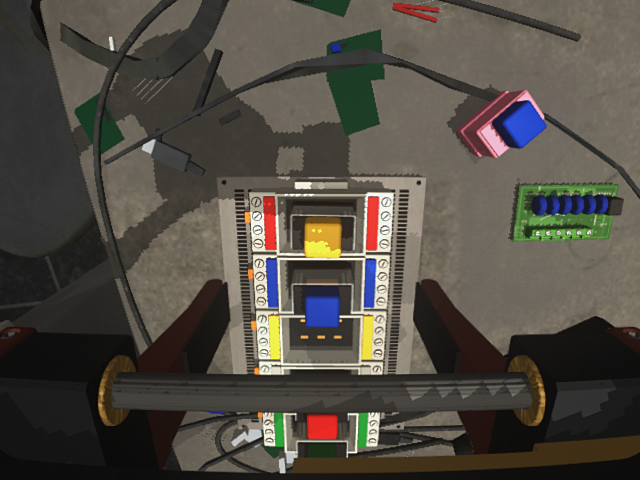

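The yellow cap at (322,238) is half in the gripper's shadow, where its hue drops to 20. The blue relay is home in the blue socket and the yellow socket is empty. I widen the yellow hue band and continue.

```bash
sed -i "s/(22,34)/(16,34)/" h.py
python3 - <<'E'
from h import *
for t in (('yellow','red','yellow'),('red','reserve','red')): transfer(*t)
move_l([.47,-.02,.25],.25)
move_to([.35,-.4,.25],Q)
g=get_image("top"); cv2.imwrite("pics/top9.png",cv2.resize(g["frame"][195:360,250:440],None,fx=4,fy=3.6,interpolation=cv2.INTER_CUBIC))
for n,a,r in blobs(g,(255,200,440,360),120): print(n,round(depthz(g,r[0]),3),ray(g,r[0],.095).round(4),round(r[2],1))
cv2.imwrite("pics/side9.png",cv2.resize(get_image("side")["frame"][160:330,270:460],None,fx=4,fy=3.5,interpolation=cv2.INTER_CUBIC))
print(state()["time"])
E
```

```text
yellow cap [0.54833866 0.14277928] off [0.00283866 0.00377928]
gap 0.026 F 29.979186058044434
stop at + 0 dF [ 1.7 -0.  -1.1] gap 0.026
placed [0.50406424 0.03999286] off [ 0.00046424 -0.00030714] t 37.2
red cap [ 0.48403681 -0.0089695 ] off [1.13681118e-03 3.04992871e-05]
gap 0.0258 F 29.99725967645645
stop at + 0 dF [ 0.5 -0.3 -0.4] gap 0.0261
placed [0.54568189 0.13794658] off [ 0.00018189 -0.00105342] t 46.1
red 0.097 [0.5453 0.1357 0.095 ] 26.6
yellow 0.096 [0.5028 0.0368 0.095 ] 26.6
green 0.097 [ 0.463  -0.0588  0.095 ] 26.6
blue 0.095 [0.5251 0.0888 0.095 ] 24.0
48.5583
```

View pics/top9.png

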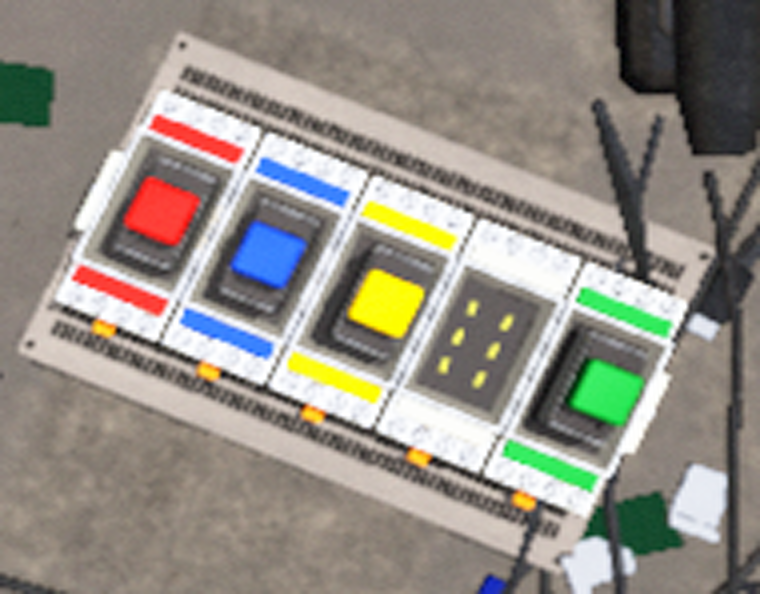

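View pics/side9.png

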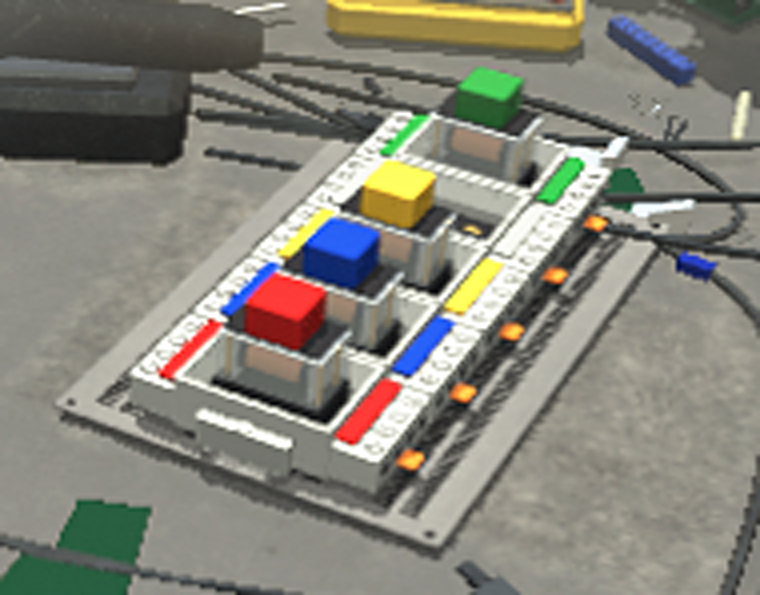

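All four colours match and the reserve is empty. Yellow sits about 3 mm off-centre, so I check its height and tilt from the depth before handing in.

Run:
```python
from h import *
g=get_image("top")
K=g["camera_matrix"];V=np.array(g["view"])
for n,a,r in blobs(g,(255,200,440,360),120):
    x,y=np.round(r[0]).astype(int); P=[]
    for v in range(y-4,y+5):
        for u in range(x-4,x+5):
            D=g["depth"][v,u]; P.append(V[:3,:3].T@(np.array([(u-K[0][2])/K[0][0]*D,-(v-K[1][2])/K[1][1]*D,-D])-V[:3,3]))
    P=np.array(P); c=np.linalg.lstsq(np.c_[P[:,:2]-P[:,:2].mean(0),np.ones(len(P))],P[:,2],rcond=None)[0]
    print(n,'z %.4f tilt deg'%c[2],np.degrees(c[:2]).round(1))
```

```text
red z 0.0960 tilt deg [-0.8  0.8]
yellow z 0.0959 tilt deg [ 2.6 -0.6]
green z 0.0963 tilt deg [3.  4.2]
blue z 0.0959 tilt deg [3.6 0.3]
```

All four caps stand at the same height (95.9–96.3 mm) and are upright within the depth noise.

```bash
python3 -c "
from bench import *
print(job_done())"
```

```text
the job is handed in; nothing more can be done
None
```

The job is handed in: all four relays stand upright and at seated height in the sockets of their own colours, the reserve socket is empty, and it took about 49 s of the 104 s.

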